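# Set and lock the rip fence of the wet tile saw

### The job

Lift the clear splash hood of the tile saw by its orange handle and lay it gently back onto its stops, so that it stays open by itself. With the blue cam lever still open, slide the rip fence away from the blade until its pointer lines up with the red marker on the scale; then hold the fence head there while you squeeze the lever fully closed against it, so the fence does not creep off the mark. Finish still gripping the fence head on the mark with the lever shut - do not let go - and leave everything else on the bench and on the saw where it is.

Things in the scene. Friction and masses are not known exactly. Their poses are not given: they have to be found in the camera images.
- saw: bench-top wet tile saw, fixed: dark tub, navy rim, steel table plate with its top 95 mm above the bench. Origin under its middle on the bench; x from its front (robot side) to its back, y to its left. Tub y -165 to 165, x -100 to 115 mm; belt guard at the back left to y 188; motor behind to x 195. Blade: disc in the plane y 75, x -18 to 98, 39 mm above the plate. White scale along the front edge
- hood_hinge (a point): middle of the hood's hinge line, at x 107, y 0, z 98 mm in the saw's frame; the line runs along the saw's y. Axes as the saw's
- hood (a joint): angle of the clear splash hood (205 x 316 mm, 82 mm tall, no floor, 0.45 kg), rad: 0 closed over the whole plate, fence and lever; 1.45 laid back on its stops. Positive lifts the front edge up and back about the hinge line. Let go below about 1.05 it falls shut; beyond about 1.2 its own weight lays it on the stops. Little hinge friction
- hood_handle (a point): middle of the orange bar handle on the hood's front: round bar 10 mm thick, 100 mm long along the saw's y, 33 mm free behind it, hood's top edge 27 mm above its axis. Closed, it lies 243 mm in front of and 55 mm above the hinge line and swings round it with the hood; on the stops it is uppermost, 345 mm above the bench. Pinched from above, it turns between the pads
- fence: rip fence with aluminium head block: head 30 mm (x) by 24 mm (y), top 65 mm above the origin, which lies under the head's centre 1 mm above the plate; axes as the saw's. A straightedge runs back from it. Slides along the saw's y only, at saw x -55, from saw y 20 (nearest the blade) to -110, with 1.2 N friction while the lever is open. Plain side +y (blade side), lever on side -y, above an 8 mm tall foot
- fence_pointer (a point): tip of the fence's small black pointer over the scale, on the fence head's centre line, 23 mm in front of the head's origin and 4 mm above it; axes as the saw's
- marker: red marker on the scale, fixed: 14 mm along x, 10 mm along y, 6 mm tall, origin at the centre of its underside on the table plate, axes as the saw's. Its middle is the mark. It lies 25 to 115 mm from where the fence starts, on the side away from the blade (-y)
- cam_lever (a joint): angle of the blue cam lever, rad: 0 closed (paddle upright along the head's -y side), 0.7 wide open, leaning to -y. Pin along x at y -18, z 18 mm in the fence head's frame; paddle 22 mm wide, 8 mm thick. Stays where left. Takes 3 to 10 N at its tip, more than the fence's friction: pushed alone it drags the fence. Below 0.5 its cam brakes the fence. Head and lever: 34 mm across closed, 60 mm open
- lever_tip (a point): middle of the lever's tip, 46 mm from its pin
- test_tile: bystander: loose blue glazed test tile, 50 x 45 x 8 mm, lying on the saw table on the left of the blade, under the hood; origin at the centre of its underside
- yellow_tub: bystander: loose closed tub of pale yellow glaze, 102 mm across the lid, 90 mm tall; origin at the centre of its underside
- slip_tub: bystander: loose closed tub of terracotta slip, 106 mm across the lid, 65 mm tall; origin at the centre of its underside
- glaze_jar: bystander: loose big jar of plum-coloured glaze with a white cap, 116 mm across, 170 mm tall; origin at the centre of its underside
- torch: bystander: loose dark green gas cylinder, 75 mm across, with a black burner head and bent brass nozzle, 290 mm tall; origin at the centre of its underside
- slip_bottle: bystander: loose white bottle with a red cap, 60 mm across, 170 mm tall; origin at the centre of its underside
- loop_tool: bystander: loose loop tool with green handle, 155 mm long, lying on the table; origin under its middle
- wood_rib: bystander: loose flat wooden rib, 100 x 45 x 8 mm, lying on the table; origin at the centre of its underside

How it is judged:
On the way, in this order (a step that is already met when the one before it is completed fails the run):
1. the hood rests laid back on its stops (value of joint hood above 1.4 rad and velocity of joint hood between -0.1 and 0.1 rad/s), for 0.2 s.
2. the fence's pointer is at the red marker (4 mm), the lever still open (y of fence_pointer in the frame of marker between -0.004 and 0.004 m and value of joint cam_lever above 0.4 rad), for 0.2 s.
3. the cam lever is closed with the hand on the fence head and the pointer still at the marker (4 mm) (y of fence_pointer in the frame of marker between -0.004 and 0.004 m and contact force between the fingers and fence_head above 1 N and value of joint cam_lever below 0.08 rad), for 0.2 s.
At the end, for the whole second after the job is handed in: the hood rests open on its stops (above 1.4 rad), the pointer is within 4 mm of the red marker's middle, the cam lever is closed (below 0.08 rad), and the fingers still grip the fence head (more than 3 N) (value of joint hood above 1.4 rad and y of fence_pointer in the frame of marker between -0.004 and 0.004 m and value of joint cam_lever below 0.08 rad and contact force between the fingers and fence_head above 3 N); the arm keeps its last pose, push and grip.
It fails at once if the hood is flung open, slammed onto its stops or dropped (more than 1.8 rad/s) (velocity of joint hood above 1.8 rad/s or velocity of joint hood below -1.8 rad/s).
It fails at once if the lever is closed past 0.3 rad while the pointer is more than 6 mm off the marker (value of joint cam_lever below 0.3 rad and (y of fence_pointer in the frame of marker above 0.006 m or y of fence_pointer in the frame of marker below -0.006 m)).
It fails at once if a bystander is moved by more than 20 mm (distance of any of test_tile, yellow_tub, slip_tub, glaze_jar, torch, slip_bottle, loop_tool, wood_rib from where it was at the start of the episode above 0.02 m).
It also fails if it takes over 67 s, if anything falls off the work surface, if the arm or the gripper's body presses on something with over 40 N, if the wrist force passes 120 N, or if a joint passes its speed limit or range.

### The arm

A 6-joint arm with a two-finger parallel gripper is mounted at the origin on the work surface. World frame = base frame: x ahead of the robot, y to its left, z up, the work surface at z = 0. Lengths are in m, angles in rad, forces in N, time in s.
With the tool pointing down it reaches from about 0.275 to 0.975 m from the base axis. Payload 8.4 kg.
Tool frame: the origin (TCP) lies on the centre line of the jaws, within the pads' length; the fingertips stand 22 mm ahead of it and the grasp point (between the pads) lies 3 mm ahead of it; z points along the fingers, y is the line along which they close (so a half turn about z gives the same grasp; the last joint's range is limited). The gripper opens to 92 mm and grips with 3 to 60 N. Pads are 20 mm wide; open, the fingers measure 128 mm over their backs; the gripper's body (75 mm by 189 mm) begins 69 mm behind the grasp point.
Start: joints at [-1.335, 0.353, 1.633, -0, 1.155, -0.002], TCP at [0.147, -0.607, 0.237] pointing down, gripper open.
Joint ranges: [-2.63, 2.63], [-0.92, 2.1], [0.06, 2.66], [-1.3, 4.44], [0, 2.69], [-3.02, 3.02]. Speed limits (rad/s): [2.22, 2.22, 2.79, 3.14, 3.14, 3.14].

### API

Orientations are given as a unit quaternion [x, y, z, w].
In Python, from plant import manip, capture gives the robot as it stands.
- The arm moves only by the tool move_arm, never from a script. Its argument "motion" is text: rows parted by semicolons, each of 5 numbers parted by spaces: the opening, from 0 (shut) to 1 (fully open), then the shift along the tool's x, y, z in cm, then the turn about the tool's z in degrees. A call has 1 to 5 rows; each row is the pose to reach, as a shift and turn from the pose commanded when the call began, along the tool's axes at that moment; what a row does not reach only later rows make up. A row lasts 1/10 s, in which the tool goes at most 50 mm and 8.59 degrees, less where a joint would pass 70% of its speed; a pose out of reach is approached as far as the arm can. A call with a gripper value outside its range is refused whole. The fingers move at their own pace and stop on an object; "force" is the grip in N (left out, the last holds). Time passes only in rows, so rows that repeat a pose let the fingers close. It gives the time, the measured TCP pose, the force, the opening and the grip force at its end, in the units of the state.
- manip.state(): the state, without advancing time (a new reading comes with each control period).
- capture(name): name is "side" or "top" or "wrist"; returns a dict with "frame" (384x512x3 uint8, red, green, blue), "camera_matrix" (3x3 intrinsics, pixels), "rvec" (rotation vector, rad) and "tvec" (3), from world to camera coordinates, as OpenCV has them. Camera axes: x right, y down, z forward; pixel columns grow to the right and rows downward; lengths in m; the calibration is good to about 2 mm. A picture is of the moment at which its call begins. There is no depth.
- manip.job_done(): hands the job in; it is judged then, once.
The state is a dict: "time_s": time; "joint_pos": joint angles; "joint_vel": joint speeds; "joint_efforts": joint torques, N m; "ee_pos": TCP position; "eef_rot": TCP orientation; "wrist_force": force on the tool from outside, world axes, zero at the start; "wrist_torque": the same for the moment, N m; "gripper_width": finger opening in m; "grasp_force": force on a finger pad.
Only numpy, scipy, OpenCV 4.12 (cv2) and the standard library are available. Lean on these libraries where they do the work, as an engineer would, in place of code of your own. Each camera call takes 0.05 s, during which the arm holds its last target. There are 200 camera calls.

## Working session

There is one attempt and no reset: what is moved stays moved. The work goes in short steps, Python scripts to look and compute and a tool call to move; the robot and the scene stay as the last step left them, time stands still between calls to the robot, and variables do not carry over. Pictures are saved under pics/ and viewed, at most 13 in all, crops included, and the job is handed in when it is done.

Besides the shell and the picture viewer there is one more tool, called after "Emit:" by a JSON object that holds its "api" and its "payload". move_arm: Moves the arm, as the interface text tells. Its arguments: {"type":"object","properties":{"motion":{"type":"string"},"force":{"type":"number"}},"required":["motion"]}

```bash
ls; mkdir -p pics
cat > h.py <<'E'
import numpy as np,cv2
from plant import manip,capture
def cap(n,f=None):
    c=capture(n)
    if f: cv2.imwrite('pics/'+f,c['frame'][:,:,::-1])
    return c
def ray(c,u,v):
    R=cv2.Rodrigues(np.array(c['rvec'],float))[0];t=np.array(c['tvec'],float).ravel()
    d=R.T@np.linalg.inv(np.array(c['camera_matrix']))@np.array([u,v,1.]);return -R.T@t,d
def onz(c,u,v,z):
    o,d=ray(c,u,v);return o+d*(z-o[2])/d[2]
def proj(c,P):
    return cv2.projectPoints(np.array(P,float).reshape(-1,1,3),np.array(c['rvec'],float),np.array(c['tvec'],float),np.array(c['camera_matrix'],float),None)[0].reshape(-1,2)
E
python3 - <<'E'
from h import *
a=cap('top','top0.png');b=cap('side','side0.png')
for c in(a,b):print(ray(c,256,192),c['camera_matrix'][0])
s=manip.state();print(s)
E
```

```text
pics
(array([0.3832902 , 0.01679286, 1.15843298]), array([ 0.09563395,  0.02397545, -0.99530595])) [372.83906334   0.         260.29390285]
(array([-0.07033028,  0.85249034,  0.86220773]), array([ 0.44333559, -0.67497177, -0.58981547])) [429.60798467   0.         256.83310902]
{'time_s': 0.1, 'joint_pos': array([-1.33540765e+00,  3.53551478e-01,  1.63405110e+00, -3.87939699e-05,
        1.15524153e+00, -2.41403464e-03]), 'joint_vel': array([ 1.18559453e-05, -9.30606027e-04, -2.38851350e-03,  2.05526335e-04,
       -4.67674474e-04,  6.71068702e-04]), 'joint_efforts': array([-5.22690189e-04, -5.94907379e+01, -3.34927511e+01,  6.98355795e-02,
        1.83872657e-02, -4.77928711e-05]), 'ee_pos': array([ 0.14710982, -0.60699973,  0.23595959]), 'eef_rot': array([ 9.92938433e-01,  1.18629157e-01, -9.03458951e-05, -6.19427425e-04]), 'wrist_force': array([-0.62886544,  0.59861293,  0.81539041]), 'wrist_torque': array([0.03626384, 0.01492067, 0.02170745]), 'grasp_force': 0.0, 'gripper_width': 0.09222239965949312}
```

View pics/top0.png

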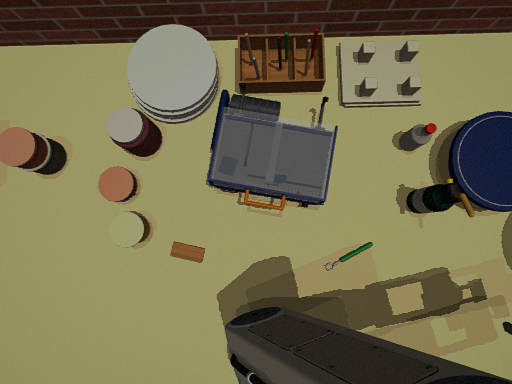

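View pics/side0.png

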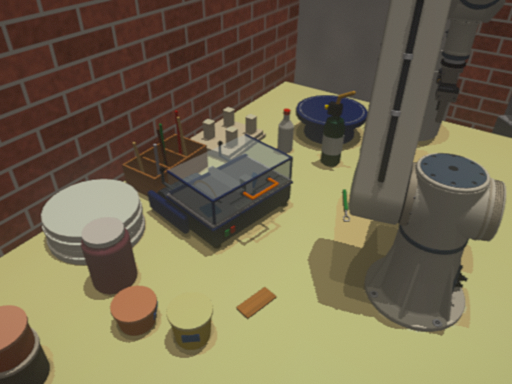

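The top view shows the saw around (272,150) with the orange handle at (265,200), yawed about -10°. The tubs are to the left, and the side view shows the handle at (262,188). Next I'll measure the handle and view an enlarged crop.

```bash
cat > m.py <<'E'
from h import *
def handle(c,box):
    hsv=cv2.cvtColor(c['frame'],cv2.COLOR_RGB2HSV)
    m=cv2.inRange(hsv,(8,170,110),(20,255,255));k=np.zeros_like(m);x0,y0,x1,y1=box;k[y0:y1,x0:x1]=255;m&=k
    return m
E
python3 - <<'E'
from m import *
a=cap('top');b=cap('side')
for c,box in((a,(225,175,300,225)),(b,(230,165,300,215))):
    m=handle(c,box);ys,xs=np.nonzero(m);r=cv2.minAreaRect(np.c_[xs,ys].astype(np.float32))
    p=cv2.boxPoints(r);print(len(xs),r);print(np.array([onz(c,*q,.153) for q in p]).round(4))
im=a['frame'][85:225,195:350,::-1];cv2.imwrite('pics/c1.png',cv2.resize(im,None,fx=4,fy=4,interpolation=cv2.INTER_CUBIC))
E
```

```text
196 ((264.2972717285156, 199.71620178222656), (40.27775192260742, 13.809514999389648), 9.462322235107422)
[[ 0.4502  0.0759  0.153 ]
 [ 0.4871  0.0692  0.153 ]
 [ 0.4667 -0.038   0.153 ]
 [ 0.4301 -0.0308  0.153 ]]
138 ((260.6449279785156, 188.2588348388672), (10.714373588562012, 35.423744201660156), 60.75117111206055)
[[ 0.4932  0.0629  0.153 ]
 [ 0.4672 -0.0595  0.153 ]
 [ 0.4295 -0.027   0.153 ]
 [ 0.4568  0.0901  0.153 ]]
```

View pics/c1.png

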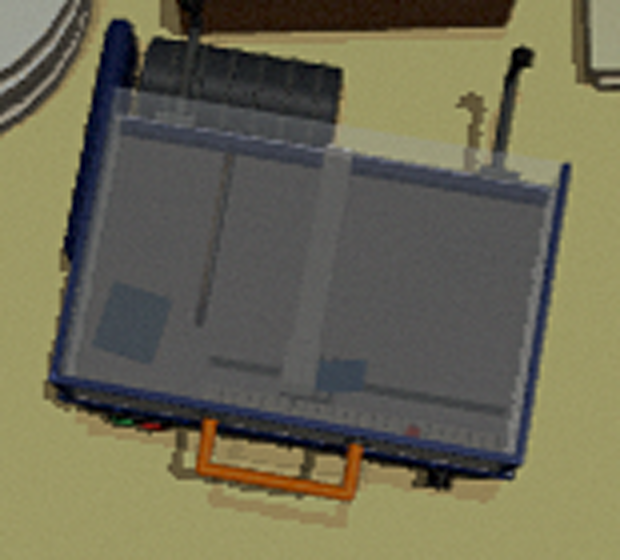

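The crop shows the fence lever (blue) at about (340,375), the marker (red) at (413,432), the blade at (215,240) and the test tile at (130,320). The handle is centred at about (0.445, 0.022, 0.153) and the saw yaw is about -0.188. I'll start the approach.

Emit:
{"api": "move_arm", "payload": {"motion": "0.26 2.8 -3.5 -1 -8; 0.26 5.6 -7 -2 -16; 0.26 8.4 -10.5 -3 -24; 0.26 11.2 -14 -4 -32; 0.26 14 -17.5 -5 -40", "force": 20}}

```text
time_s: 0.7
ee_pos: [0.2424, -0.4026, 0.2868]
eef_rot: [0.891, 0.453, 0.0, -0.0]
wrist_force: [1.5, -0.2, 0.0]
gripper_width: 0.0542
grasp_force: 0.0
```

```bash
cat >> h.py <<'E'
from scipy.spatial.transform import Rotation as Ro
def rel(P,yaw=None,s=None):
    "world targets -> tool shifts in cm, turn of tool y to yaw (deg)"
    s=s or manip.state();R=Ro.from_quat(s['eef_rot']).as_matrix()
    print('pos',s['ee_pos'].round(4),'yaw',np.degrees(np.arctan2(R[1,1],R[0,1])).round(2),'t',round(s['time_s'],2),'F',s['wrist_force'].round(1),'w',round(s['gripper_width'],4),'g',round(s['grasp_force'],1))
    for p in np.atleast_2d(P): print((R.T@(np.array(p)-s['ee_pos'])*100).round(2))
    if yaw is not None: print('turn',-((yaw-np.degrees(np.arctan2(R[1,1],R[0,1]))+90)%180-90))
E
python3 -c "
from h import *
rel([[.445,.0216,.27]],-10.8)"
```

```text
pos [ 0.2424 -0.4026  0.2868] yaw -36.07 t 0.7 F [ 1.5 -0.2  0. ] w 0.0542 g 0.0
[46.22 -8.6   1.69]
turn -25.27432346949702
```

Emit:
{"api": "move_arm", "payload": {"motion": "0.26 4.6 -0.9 0.2 -5; 0.26 9.2 -1.7 0.4 -10; 0.26 13.8 -2.6 0.6 -15; 0.26 18.4 -3.5 0.8 -20; 0.26 23 -4.3 1 -25.3"}}

```text
time_s: 1.2
ee_pos: [0.3441, -0.1919, 0.2767]
eef_rot: [0.771, 0.637, 0.0, 0.0]
wrist_force: [1.3, -0.1, -0.4]
gripper_width: 0.0238
grasp_force: 0.0
```

```bash
python3 -c "
from h import *
rel([[.445,.0216,.27],[.445,.0216,.157]],-10.8)"
```

```text
pos [ 0.3441 -0.1919  0.2767] yaw -10.9 t 1.2 F [ 1.3 -0.1 -0.4] w 0.0238 g 0.0
[22.87  5.87  0.67]
[22.88  5.86 11.97]
turn -0.09515202643228804
```

Emit:
{"api": "move_arm", "payload": {"motion": "0.26 4.6 1.2 0.1 0; 0.26 9.2 2.4 0.2 0; 0.26 13.8 3.5 0.4 0; 0.26 18.4 4.7 0.6 0; 0.26 22.9 5.9 0.7 0"}}

```text
time_s: 1.7
ee_pos: [0.4461, 0.0218, 0.2696]
eef_rot: [0.772, 0.636, 0.0, 0.0]
wrist_force: [0.3, -0.9, 0.6]
gripper_width: 0.024
grasp_force: 0.0
```

Run:
```python
from h import *
rel([[.445,.0216,.157]])
w=cap('wrist');t=cap('top')
H=np.array([.445,.0216,.153]);th=-.188;xs=np.array([np.cos(th),np.sin(th),0]);ys=np.array([-xs[1],xs[0],0])
for c in(w,t):print(proj(c,[H,H+.05*ys,H-.05*ys]).round(1))
im=np.hstack([cv2.resize(w['frame'],(400,300)),cv2.resize(t['frame'][120:240,180:340],(400,300))])
cv2.imwrite('pics/w1.png',im[:,:,::-1])
```

```text
pos [0.4461 0.0218 0.2696] yaw -11.05 t 1.7 F [ 0.3 -0.9  0.6] w 0.024 g 0.0
[-0.04 -0.11 11.26]
[[256.7 192.7]
 [256.4 138.9]
 [257.  241.3]]
[[263.4 204.7]
 [245.2 201.6]
 [281.7 207.8]]
```

View pics/w1.png

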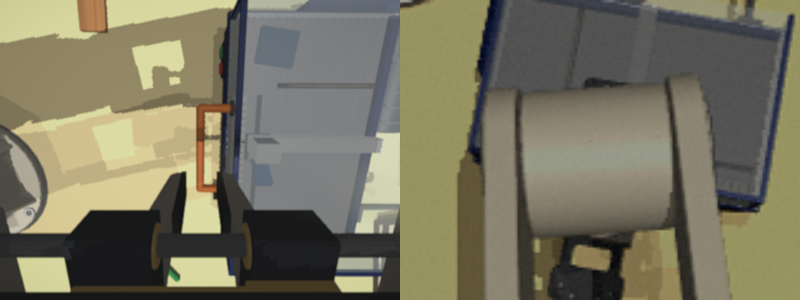

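The wrist picture shows the bar at column 257 (full scale), which matches the prediction of 256.7. I'll descend and pinch.

Emit:
{"api": "move_arm", "payload": {"motion": "0.26 0 -0.1 4 0.2; 0.26 0 -0.1 8 0.2; 0.26 0 -0.1 10.5 0.2; 0.26 0 -0.1 11.3 0.2; 0.26 0 -0.1 11.3 0.2"}}

```text
time_s: 2.3
ee_pos: [0.4441, 0.0195, 0.156]
eef_rot: [0.773, 0.634, -0.001, -0.001]
wrist_force: [0.0, 0.6, -0.1]
gripper_width: 0.0237
grasp_force: 0.0
```

Emit:
{"api": "move_arm", "payload": {"motion": "0.05 0 0 0 0; 0.05 0 0 0 0; 0.05 0 0 0 0", "force": 20}}

```text
time_s: 2.6
ee_pos: [0.4443, 0.02, 0.1578]
eef_rot: [0.773, 0.634, -0.0, -0.0]
wrist_force: [-5.4, 0.6, 6.0]
gripper_width: 0.0093
grasp_force: 20.0
```

Run:
```python
from h import *
th=-.188;xs=np.array([np.cos(th),np.sin(th),0])
s=manip.state();H0=s['ee_pos'];np.save('H0.npy',H0)
r=np.hypot(.243,.055);a0=np.arctan2(.055,-.243)
hinge=H0+.243*xs-np.array([0,0,.055])
phis=np.arange(1,26)*1.45/25
rel([hinge+r*(np.cos(a0-p)*xs+np.sin(a0-p)*np.array([0,0,1])) for p in phis])
```

```text
pos [0.4443 0.02   0.1578] yaw -11.29 t 2.6 F [-5.4  0.6  6. ] w 0.0093 g 20.0
[ 0.    0.36 -1.4 ]
[ 0.01  0.8  -2.78]
[ 0.01  1.32 -4.12]
[ 0.02  1.91 -5.44]
[ 0.03  2.58 -6.72]
[ 0.03  3.33 -7.96]
[ 0.04  4.14 -9.15]
[  0.05   5.02 -10.3 ]
[  0.06   5.97 -11.39]
[  0.07   6.98 -12.42]
[  0.08   8.05 -13.4 ]
[  0.09   9.17 -14.31]
[  0.1   10.34 -15.15]
[  0.11  11.56 -15.93]
[  0.12  12.82 -16.63]
[  0.13  14.12 -17.26]
[  0.15  15.46 -17.81]
[  0.16  16.82 -18.28]
[  0.17  18.22 -18.67]
[  0.18  19.63 -18.99]
[  0.2   21.05 -19.22]
[  0.21  22.49 -19.36]
[  0.22  23.93 -19.43]
[  0.24  25.38 -19.41]
[  0.25  26.82 -19.3 ]
```

Emit:
{"api": "move_arm", "payload": {"motion": "0.05 0 0.36 -1.4 0; 0.05 0 0.8 -2.78 0; 0.05 0 1.32 -4.12 0; 0.05 0 1.91 -5.44 0; 0.05 0 2.58 -6.72 0"}}

```text
time_s: 3.1
ee_pos: [0.469, 0.015, 0.2251]
eef_rot: [0.773, 0.634, -0.0, -0.001]
wrist_force: [-2.5, 1.7, -1.3]
gripper_width: 0.0093
grasp_force: 20.0
```

Emit:
{"api": "move_arm", "payload": {"motion": "0.05 0 0.75 -1.24 0; 0.05 0 1.56 -2.43 0; 0.05 0 2.44 -3.58 0; 0.05 0 3.39 -4.67 0; 0.05 0 4.4 -5.7 0"}}

```text
time_s: 3.6
ee_pos: [0.5109, 0.0067, 0.2825]
eef_rot: [0.773, 0.634, -0.001, -0.002]
wrist_force: [-11.9, 2.7, 9.1]
gripper_width: 0.0092
grasp_force: 20.0
```

Emit:
{"api": "move_arm", "payload": {"motion": "0.05 0 1.0 -1 0; 0.05 0 2.1 -1.95 0; 0.05 0 3.25 -2.8 0; 0.05 0 4.45 -3.6 0; 0.05 0 5.7 -4.3 0"}}

```text
time_s: 4.1
ee_pos: [0.5689, -0.005, 0.3261]
eef_rot: [0.773, 0.634, 0.0, 0.0]
wrist_force: [-4.7, -0.6, 5.1]
gripper_width: 0.0094
grasp_force: 20.0
```

Emit:
{"api": "move_arm", "payload": {"motion": "0.05 0 1.3 -0.63 0; 0.05 0 2.64 -1.18 0; 0.05 0 4 -1.65 0; 0.05 0 5.4 -2.04 0; 0.05 0 6.81 -2.36 0"}}

```text
time_s: 4.6
ee_pos: [0.6362, -0.0186, 0.3493]
eef_rot: [0.773, 0.634, 0.0, 0.001]
wrist_force: [-1.2, -0.7, 0.8]
gripper_width: 0.0088
grasp_force: 20.0
```

Run:
```python
from h import *
th=-.188;xs=np.array([np.cos(th),np.sin(th),0])
H0=np.load('H0.npy');r=np.hypot(.243,.055);a0=np.arctan2(.055,-.243)
hinge=H0+.243*xs-np.array([0,0,.055])
s=manip.state();d=s['ee_pos']-hinge;print(np.hypot(d@xs,d[2]),r,a0-np.arctan2(d[2],d@xs))
rel([hinge+r*(np.cos(a0-p)*xs+np.sin(a0-p)*np.array([0,0,1])) for p in (1.45,)])
```

```text
0.25103937757813655 0.2491465432230598 1.1589139513072957
pos [ 0.6362 -0.0186  0.3493] yaw -11.28 t 4.6 F [-1.2 -0.7  0.8] w 0.0088 g 20.0
[ 0.27  7.25 -0.12]
```

Emit:
{"api": "move_arm", "payload": {"motion": "0.05 0 1.3 -0.3 0; 0.05 0.1 2.6 -0.45 0; 0.05 0.1 3.9 -0.5 0; 0.05 0.1 5.2 -0.45 0; 0.05 0.1 6.3 -0.3 0"}}

```text
time_s: 5.1
ee_pos: [0.6989, -0.0309, 0.3531]
eef_rot: [0.773, 0.634, 0.001, 0.002]
wrist_force: [-0.7, -4.8, 8.5]
gripper_width: 0.0094
grasp_force: 20.0
```

Emit:
{"api": "move_arm", "payload": {"motion": "0.05 0 0.4 0.05 0; 0.05 0 0.8 0.15 0; 0.05 0 1.1 0.2 0; 0.05 0 1.1 0.2 0"}}

```text
time_s: 5.5
ee_pos: [0.7074, -0.0326, 0.3521]
eef_rot: [0.773, 0.634, -0.001, 0.0]
wrist_force: [-10.9, -3.1, 15.6]
gripper_width: 0.0093
grasp_force: 20.0
```

Run:
```python
from h import *
th=-.188;xs=np.array([np.cos(th),np.sin(th),0])
H0=np.load('H0.npy');a0=np.arctan2(.055,-.243)
hinge=H0+.243*xs-np.array([0,0,.055])
s=manip.state();d=s['ee_pos']-hinge;print(np.hypot(d@xs,d[2]),a0-np.arctan2(d[2],d@xs))
rel([[.7,-.03,.5]])
c=cap('side','s2.png')
```

```text
0.25063010093478816 1.4495665633021577
pos [ 0.7074 -0.0326  0.3521] yaw -11.31 t 5.5 F [-10.9  -3.1  15.6] w 0.0093 g 20.0
[  0.09  -0.78 -14.79]
```

View pics/s2.png

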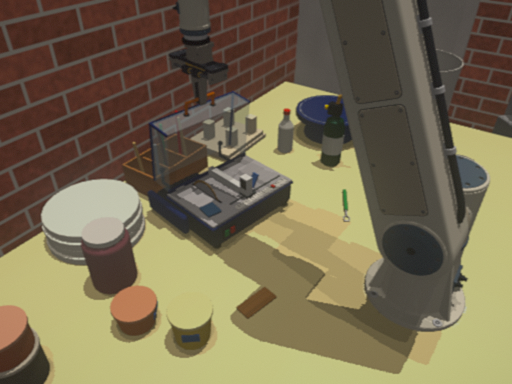

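The hood is on its stops, standing at (200,150), and the white fence head is visible at (246,182). I'll release and retreat.

Emit:
{"api": "move_arm", "payload": {"motion": "0.15 0 0 0 0; 0.3 0 0 0 0; 0.3 0 0 -0.5 0; 0.3 0 0 -3 0; 0.3 0 0 -7 0"}}

```text
time_s: 6.05
ee_pos: [0.7078, -0.0315, 0.4166]
eef_rot: [0.773, 0.634, -0.002, -0.002]
wrist_force: [0.6, -1.0, -0.6]
gripper_width: 0.0276
grasp_force: 0.0
```

Emit:
{"api": "move_arm", "payload": {"motion": "0.5 0 -5 0 0; 0.7 0 -10 0 0; 0.9 0 -15 0 0; 0.9 0 -20 0 0; 0.9 0 -25 0 0"}}

```text
time_s: 6.55
ee_pos: [0.4616, 0.0176, 0.4186]
eef_rot: [0.773, 0.634, 0.0, 0.0]
wrist_force: [-0.5, 0.8, 0.3]
gripper_width: 0.0654
grasp_force: 0.0
```

Emit:
{"api": "move_arm", "payload": {"motion": "0.9 5 -4 0 8; 0.9 10 -4 0 16; 0.9 13 -4 0 24; 0.9 16 -4 0 32; 0.9 20 -4 0 40"}}

```text
time_s: 7.05
ee_pos: [0.4632, 0.2231, 0.4191]
eef_rot: [0.942, 0.334, 0.001, -0.0]
wrist_force: [1.1, -0.7, -0.1]
gripper_width: 0.0825
grasp_force: 0.0
```

Run:
```python
from h import *
rel([[.5,.0,.3]],79.2)
w=cap('wrist');t=cap('top');b=cap('side')
im=np.hstack([cv2.resize(t['frame'][85:225,195:350],None,fx=2.55,fy=2.7,interpolation=cv2.INTER_CUBIC),cv2.resize(b['frame'][130:250,140:310],(395,378),interpolation=cv2.INTER_CUBIC)])
print(im.shape);cv2.imwrite('pics/t2.png',im[:,:,::-1])
```

```text
pos [0.4632 0.2231 0.4191] yaw -50.94 t 7.05 F [ 1.1 -0.7 -0.1] w 0.0825 g 0.0
[-11.21  19.64  11.9 ]
turn 49.861947904340866
(378, 790, 3)
```

View pics/t2.png

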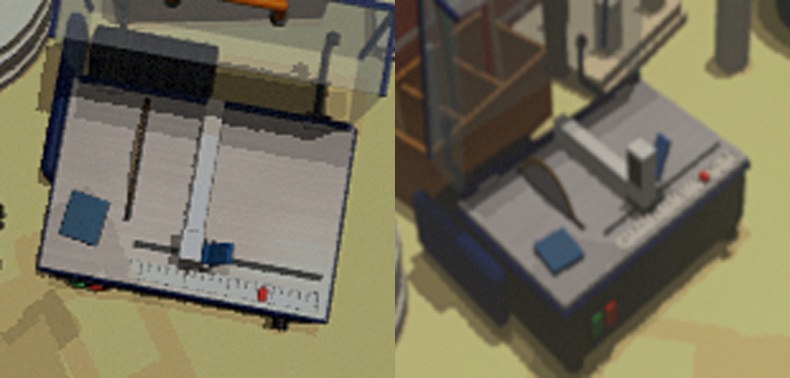

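The top crop shows the fence head at (190,245), the lever at (217,253), the marker at (263,294). The side crop shows the head at (640,170), the lever at (662,155) and the marker at (704,176). I'll measure the marker, lever and head from both views.

```bash
cat >> h.py <<'E'
TH=-.19
XS=np.array([np.cos(TH),np.sin(TH),0]);YS=np.array([-XS[1],XS[0],0]);Z=np.array([0,0,1.])
H=np.array([.445,.0216,.153]);HI=H+.243*XS-.055*Z;O=HI-.107*XS-.098*Z
def saw(p): d=np.asarray(p)-O;return np.array([d@XS,d@YS,d[2]])
def world(q): return O+q[0]*XS+q[1]*YS+q[2]*Z
def blobs(c,lo,hi,box,n=15):
    hsv=cv2.cvtColor(c['frame'],cv2.COLOR_RGB2HSV);m=cv2.inRange(hsv,lo,hi)
    if lo[0]==0:m|=cv2.inRange(hsv,(172,lo[1],lo[2]),(180,255,255))
    k=np.zeros_like(m);x0,y0,x1,y1=box;k[y0:y1,x0:x1]=255
    N,_,st,ce=cv2.connectedComponentsWithStats(m&k);return [(ce[i],st[i]) for i in range(1,N) if st[i][4]>=n]
E
python3 - <<'E'
from h import *
t=cap('top');b=cap('side')
bx={'t':(195,85,350,225),'s':(140,130,310,250)}
for n,c in(('t',t),('s',b)):
    print(n,'red');[print(ce.round(1),st,saw(onz(c,*ce,.101)).round(4)) for ce,st in blobs(c,(0,130,80),(8,255,255),bx[n],4)]
    print(n,'blue');[print(ce.round(1),st,saw(onz(c,*ce,.14)).round(4)) for ce,st in blobs(c,(98,100,60),(114,255,255),bx[n],8)]
print('O',O, 'head pred',[proj(c,[world((-.055+dx,.02+dy,.161)) for dx in(-.015,.015) for dy in (-.012,.012)]).round(1).tolist() for c in(t,b)])
print('plate corners',[saw(onz(t,195+u/2.55,85+v/2.7,.095)).round(3) for u,v in((39,270),(326,322),(355,125),(70,78))])
E
```

```text
t red
[232. 191.] [230 191   5   1   5] [-0.1094  0.0958  0.101 ]
[297.4 193.6] [296 192   4   5  14] [-0.0856 -0.0891  0.101 ]
t blue
[336.9  85.5] [332  85  10   3  15] [ 0.232  -0.1478  0.14  ]
[346.8  88.1] [343  86   7   8  15] [ 0.2288 -0.1763  0.14  ]
[346.1 110.4] [344 101   5  19  26] [ 0.1644 -0.1836  0.14  ]
[215.4 139.5] [215 137   2   6   8] [0.0218 0.1631 0.14  ]
[227.5 165.3] [218 156  20  20 247] [-0.0442  0.1166  0.14  ]
[279.9 178.3] [274 175  12   8  78] [-0.0559 -0.0323  0.14  ]
s red
[272.4 185.8] [271 185   4   3   8] [-0.0854 -0.0874  0.101 ]
[232.4 226.9] [231 226   4   3  11] [-0.1394  0.1305  0.101 ]
s blue
[254.1 177.7] [253 173   4  12  29] [-0.0551 -0.038   0.14  ]
[210.  209.1] [201 203  19  13 136] [-0.0768  0.1531  0.14  ]
O [ 0.57855258 -0.00408481  0.        ] head pred [[[264.6, 179.9], [255.8, 178.5], [266.5, 169.1], [257.7, 167.6]], [[246.5, 180.1], [240.5, 183.5], [239.3, 176.0], [233.3, 179.3]]]
plate corners [array([-0.102,  0.161,  0.095]), array([-0.103, -0.166,  0.095]), array([ 0.113, -0.166,  0.095]), array([0.11 , 0.165, 0.095])]
```

```bash
python3 -c "
from h import *
rel([world((-.055,-.016,.30)),world((-.055,-.016,.145))],79.1)"
```

```text
pos [0.4632 0.221  0.4184] yaw -50.45 t 7.3 F [-0.7 -0.1  0.1] w 0.0823 g 0.0
[-10.17  21.48  11.85]
[-10.16  21.47  27.35]
turn 50.451896613314716
```

Emit:
{"api": "move_arm", "payload": {"motion": "1 -2 4.3 1 8.4; 1 -4 8.6 3 16.8; 1 -6 12.9 6 25.2; 1 -8.1 17.2 9 33.6; 1 -10.2 21.5 11.8 42"}}

```text
time_s: 7.8
ee_pos: [0.5166, 0.0036, 0.31]
eef_rot: [1.0, -0.026, 0.001, 0.0]
wrist_force: [0.0, 0.4, -0.0]
gripper_width: 0.0921
grasp_force: 0.0
```

Emit:
{"api": "move_arm", "payload": {"motion": "1 0 0 0 8.2; 1 0 0 0 8.2"}}

```text
time_s: 8.0
ee_pos: [0.5164, 0.0042, 0.31]
eef_rot: [0.995, -0.097, -0.001, 0.0]
wrist_force: [1.3, 0.2, -0.4]
gripper_width: 0.0924
grasp_force: 0.0
```

Run:
```python
from h import *
w=cap('wrist','w3.png')
rel([world((-.055,-.016,.30)),world((-.055,-.016,.145))],79.1)
W=(0,0,512,384)
print('red');[print(ce.round(1),st,saw(onz(w,*ce,.101)).round(4)) for ce,st in blobs(w,(0,130,80),(8,255,255),W,20)]
print('blue');[print(ce.round(1),st,saw(onz(w,*ce,.14)).round(4)) for ce,st in blobs(w,(98,100,60),(114,255,255),W,60)]
for yf in(0,):print('head',proj(w,[world((-.055+dx,yf+dy,.161)) for dx in(-.015,.015) for dy in (-.012,.012)]+[world((-.055-.023,yf,.1)),world((-.085,-.088,.101))]).round(1).tolist())
```

```text
pos [0.5168 0.0052 0.3106] yaw -100.72 t 8.05 F [ 0.   0.4 -0.3] w 0.092 g 0.0
[0.74 1.35 1.06]
[ 0.74  1.35 16.56]
turn 0.18351288419512457
red
[325.  187.8] [322 183   7  10  65] [-0.0849 -0.0886  0.101 ]
blue
[109.1  72.4] [103  38  14  73 373] [0.0477 0.146  0.14  ]
[154.6 150.8] [ 137  130   37   42 1181] [-0.0317  0.108   0.14  ]
head [[265.6, 189.7], [242.8, 189.7], [265.7, 161.4], [242.3, 161.5], [254.7, 182.6], [324.5, 187.9]]
```

View pics/w3.png

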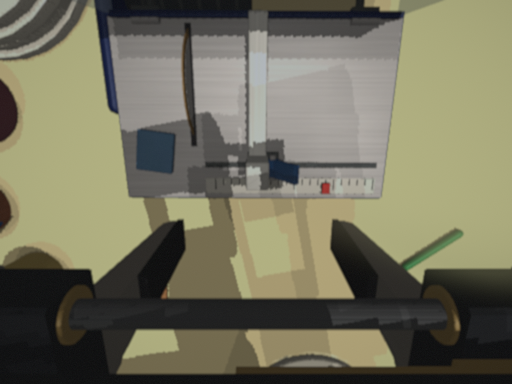

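The wrist view shows the head top at columns ~246–269, row 175, and the marker at (325,188). I'll read the head's edges from a pixel profile.

```bash
python3 - <<'E'
from h import *
f=cv2.imread('pics/w3.png').astype(int)
for r in(166,172,178,184):print(r,f[r,232:300:2].sum(1).tolist())
E
python3 - <<'E'
from h import *
w=cap('wrist')
cv2.imwrite('pics/w4.png',cv2.resize(w['frame'][140:205,225:345,::-1],None,fx=6,fy=6,interpolation=cv2.INTER_CUBIC))
print(proj(w,[world((-.055,y,.161)) for y in(-.02,-.01,0,.01,.02)])[:,0])
E
```

```text
166 [265, 263, 241, 182, 166, 167, 148, 281, 356, 430, 347, 315, 354, 352, 314, 302, 302, 302, 250, 131, 130, 116, 118, 123, 119, 121, 116, 118, 122, 117, 115, 128, 130, 172]
172 [410, 408, 410, 280, 214, 216, 211, 399, 535, 535, 536, 533, 531, 535, 477, 294, 267, 256, 224, 113, 102, 106, 109, 117, 115, 120, 118, 124, 119, 122, 124, 135, 130, 225]
178 [252, 243, 240, 232, 267, 254, 223, 330, 440, 447, 451, 450, 444, 446, 299, 213, 216, 216, 190, 158, 160, 142, 128, 118, 120, 113, 115, 114, 113, 109, 109, 117, 110, 295]
184 [328, 266, 299, 286, 327, 270, 283, 323, 430, 441, 444, 446, 449, 447, 395, 217, 216, 216, 205, 168, 206, 206, 206, 185, 244, 331, 480, 403, 456, 395, 320, 232, 321, 437]
[274.48126743 264.86007736 255.23842712 245.61631667 235.99374598]
```

View pics/w4.png

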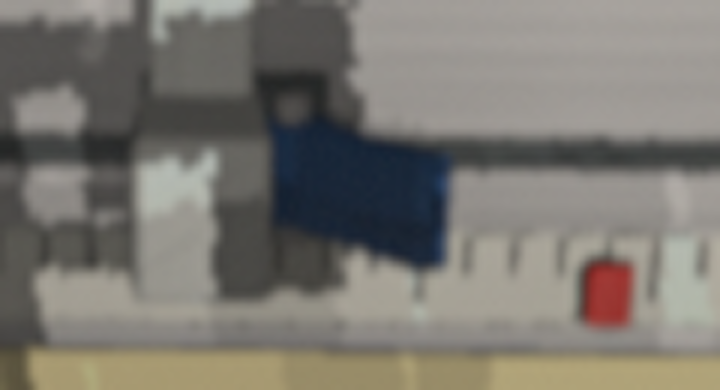

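Crop: the head spans columns 135–272, so fence y ≈ -0.004 and the marker is at y ≈ -0.0886. I'll descend around the head and lever.

```bash
python3 -c "
from h import *
rel([world((-.055,-.022,.20)),world((-.055,-.022,.145))],79.1)"
```

```text
pos [0.517 0.006 0.311] yaw -100.59 t 8.1 F [-0.2 -0.2  0.7] w 0.0921 g 0.0
[ 0.71  2.03 11.1 ]
[ 0.71  2.03 16.6 ]
turn 0.3114382506076936
```

Emit:
{"api": "move_arm", "payload": {"motion": "1 0.3 1 3.5 0.3; 1 0.7 2 7.5 0.3; 1 0.7 2 11 0.3; 1 0.7 2 14 0.3; 1 0.7 2 16.6 0.3"}}

```text
time_s: 8.6
ee_pos: [0.5202, -0.0137, 0.1437]
eef_rot: [0.996, -0.094, 0.0, -0.0]
wrist_force: [0.1, -0.6, 0.8]
gripper_width: 0.0921
grasp_force: 0.0
```

```bash
python3 -c "
from h import *
rel([world((-.055,-.022,.145))],79.1)
print(saw(manip.state()['ee_pos']))
w=cap('wrist','w5.png')
"
```

```text
pos [ 0.5202 -0.0137  0.1437] yaw -100.77 t 8.6 F [ 0.1 -0.6  0.8] w 0.0921 g 0.0
[ 0.05  0.15 -0.13]
turn 0.12722371405664035
[-0.05550302 -0.02045982  0.14371951]
```

View pics/w5.png

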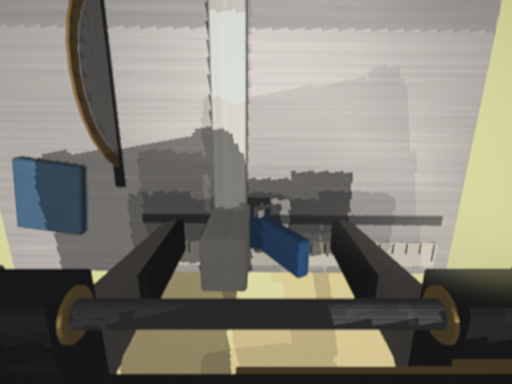

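The wrist view shows the head (202–248) and lever (250–308) between the open pads (185 and 332). I'll narrow the jaws and push the fence to about 12 mm short of the mark.

Emit:
{"api": "move_arm", "payload": {"motion": "0.8 0 0.1 -0.1 0; 0.8 0 0.6 -0.1 0.2; 0.8 0 1.5 -0.1 0.2; 0.8 0 2.5 -0.1 0.2; 0.8 0 3.5 -0.1 0.2"}}

```text
time_s: 9.15
ee_pos: [0.5141, -0.0497, 0.1465]
eef_rot: [0.995, -0.099, 0.001, -0.0]
wrist_force: [1.3, 2.3, 1.5]
gripper_width: 0.0735
grasp_force: 1.2
```

Emit:
{"api": "move_arm", "payload": {"motion": "0.8 0 1 0 0; 0.8 0 2 0 0; 0.8 0 3 0 0; 0.8 0 3.8 0 0; 0.8 0 4.4 0 0"}}

```text
time_s: 9.65
ee_pos: [0.5045, -0.0927, 0.1452]
eef_rot: [0.995, -0.099, -0.0, 0.0]
wrist_force: [1.1, 1.2, 1.2]
gripper_width: 0.0739
grasp_force: 1.0
```

Run:
```python
from h import *
w=cap('wrist');W=(0,0,512,384)
rel([world((-.055,-.1134,.145))],79.1);s=manip.state();print(saw(s['ee_pos']))
print('red');[print(ce.round(1),st,saw(onz(w,*ce,.101)).round(4)) for ce,st in blobs(w,(0,130,60),(8,255,255),W,20)]
print(proj(w,[world((-.07,y,.161)) for y in np.arange(-.12,-.05,.01)]).round(1).tolist())
cv2.imwrite('pics/w6.png',cv2.resize(w['frame'][180:320,150:370,::-1],None,fx=3.6,fy=3.6))
```

```text
pos [ 0.5043 -0.0932  0.1451] yaw -101.33 t 9.7 F [-0.2 -0.5  0.3] w 0.0735 g 0.0
[0.12 1.18 0.01]
turn -0.42887042654308516
[-0.05607865 -0.10155315  0.14514199]
red
[242.7 258.5] [237 248  12  19 167] [-0.0855 -0.0899  0.101 ]
[[294.7, 288.9], [275.3, 289.1], [256.0, 289.2], [236.7, 289.3], [217.3, 289.5], [198.0, 289.6], [178.7, 289.7]]
```

View pics/w6.png

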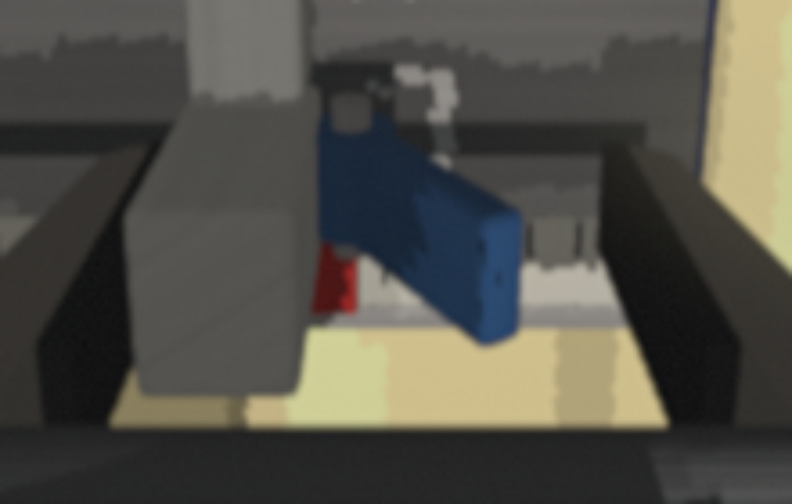

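The wrist crop shows the head top at columns 135–302 (y ≈ -0.0768) and the marker at (337,280). About 12.5 mm remains.

Emit:
{"api": "move_arm", "payload": {"motion": "0.8 0 0.3 0 -0.4; 0.8 0 0.6 0 -0.4; 0.8 0 0.9 0 -0.4; 0.8 0 1.1 0 -0.4; 0.8 0 1.25 0 -0.4"}}

```text
time_s: 10.2
ee_pos: [0.5021, -0.1041, 0.1452]
eef_rot: [0.995, -0.095, -0.0, -0.0]
wrist_force: [0.6, 0.8, -1.3]
gripper_width: 0.0735
grasp_force: 0.8
```

Run:
```python
from h import *
w=cap('wrist');t=cap('top');b=cap('side');W=(0,0,512,384)
rel([world((-.055,-.1134,.145))],79.1);s=manip.state();print(saw(s['ee_pos']))
print('red');[print(ce.round(1),st,saw(onz(w,*ce,.101)).round(4)) for ce,st in blobs(w,(0,130,60),(8,255,255),W,10)]
print(proj(w,[world((-.07,y,.161)) for y in np.arange(-.12,-.05,.01)]).round(1).tolist())
print('ptr',proj(w,[world((-.085,y,.101)) for y in (-.0886,-.0936)]).round(1).tolist())
f=w['frame'].astype(int).sum(2)
for r in(250,265,280):print(f[r,170:260:2].tolist())
A=cv2.resize(w['frame'][180:320,150:350],None,fx=2.5,fy=2.5);B=cv2.resize(b['frame'][160:215,225:295],(380,350),interpolation=cv2.INTER_CUBIC)
cv2.imwrite('pics/w7.png',cv2.resize(np.hstack([cv2.resize(A,(420,350)),B]),None,fx=1,fy=1)[:,:,::-1])
```

```text
pos [ 0.5022 -0.1043  0.1453] yaw -100.91 t 10.35 F [ 0.3 -0.7  1. ] w 0.0737 g 0.0
[0.1  0.06 0.03]
turn -0.009395489472638019
[-0.05601625 -0.11278833  0.14534586]
red
[[271.9, 288.9], [252.6, 288.9], [233.2, 288.9], [213.9, 288.9], [194.5, 288.9], [175.2, 288.9], [155.8, 288.9]]
ptr [[224.6, 257.5], [231.4, 257.5]]
[152, 149, 108, 57, 61, 55, 51, 103, 229, 247, 246, 247, 247, 249, 251, 252, 248, 246, 248, 249, 246, 249, 246, 246, 244, 244, 245, 248, 250, 247, 240, 220, 214, 214, 226, 148, 205, 215, 230, 219, 243, 200, 114, 112, 116]
[59, 59, 54, 58, 64, 54, 63, 52, 171, 246, 247, 243, 243, 243, 245, 246, 246, 248, 246, 246, 246, 240, 239, 237, 243, 248, 244, 243, 245, 244, 241, 223, 214, 208, 209, 342, 391, 408, 408, 404, 391, 394, 406, 423, 455]
[55, 51, 57, 60, 60, 62, 58, 57, 102, 220, 239, 238, 240, 246, 243, 243, 244, 246, 247, 246, 244, 245, 244, 243, 243, 243, 243, 244, 246, 246, 240, 227, 459, 564, 562, 561, 559, 561, 559, 560, 557, 547, 531, 533, 533]
```

View pics/w7.png

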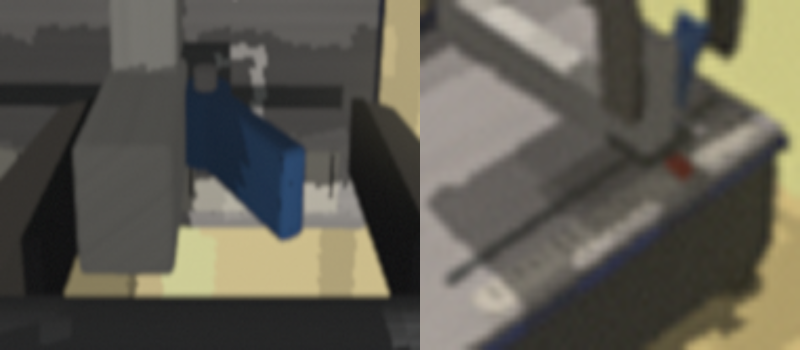

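The head is now at y ≈ -0.088 both in the image and by kinematics, against the marker at ≈ -0.0888. The side view agrees: the pointer side of the head is at (660,150) and the marker at (680,166). I'll squeeze with compensation, shifting the hand 4.6 mm per 0.1 of opening so the head pad stays put.

Emit:
{"api": "move_arm", "payload": {"motion": "0.8 0 0.05 0 0; 0.77 0 -0.09 0 0; 0.74 0 -0.23 0 0; 0.71 0 -0.36 0 0; 0.68 0 -0.5 0 0", "force": 30}}

```text
time_s: 10.85
ee_pos: [0.5034, -0.0991, 0.1453]
eef_rot: [0.995, -0.095, 0.0, 0.0]
wrist_force: [-0.4, -0.7, 0.3]
gripper_width: 0.0626
grasp_force: 0.0
```

```bash
cat > k.py <<'E'
from h import *
s=manip.state();y=saw(s['ee_pos'])[1];rel([world((-.055,-.1134,.145))])
print('hand',y.round(4),'yf if pad on head',(y+s['gripper_width']/2-.012).round(4),'far pad rel',(y-s['gripper_width']/2+.0885).round(4))
E
python3 k.py
```

```text
pos [ 0.5034 -0.0991  0.1453] yaw -100.91 t 10.85 F [-0.4 -0.7  0.3] w 0.0626 g 0.0
[0.09 0.59 0.03]
hand -0.1075 yf if pad on head -0.0882 far pad rel -0.0503
```

Emit:
{"api": "move_arm", "payload": {"motion": "0.66 0 -0.09 0 0; 0.64 0 -0.18 0 0; 0.62 0 -0.28 0 0; 0.6 0 -0.37 0 0; 0.58 0 -0.46 0 0"}}

```text
time_s: 11.35
ee_pos: [0.5042, -0.0948, 0.1454]
eef_rot: [0.995, -0.095, 0.0, 0.0]
wrist_force: [-1.7, -3.4, 3.7]
gripper_width: 0.0532
grasp_force: 8.9
```

```bash
python3 k.py
```

```text
pos [ 0.5042 -0.0948  0.1454] yaw -100.91 t 11.35 F [-1.7 -3.4  3.7] w 0.0532 g 8.9
[0.09 1.03 0.04]
hand -0.1031 yf if pad on head -0.0885 far pad rel -0.0412
```

```bash
cat >> k.py <<'E'
w=cap('wrist');f=w['frame'].astype(int).sum(2)
P=proj(w,[world((-.065,y,.161)) for y in(-.0765,-.0885,-.1005)]);print(P.round(1).tolist())
r=int(round(P[0,1]));c0=int(P[0,0])-14;c1=int(P[2,0])+14;print(c0,f[r,c0:c1].tolist())
E
python3 k.py
```

```text
pos [ 0.5042 -0.0948  0.1454] yaw -100.91 t 11.35 F [-1.7 -3.4  3.7] w 0.0532 g 8.9
[0.09 1.03 0.04]
hand -0.1031 yf if pad on head -0.0885 far pad rel -0.0412
[[205.9, 280.6], [229.3, 280.6], [252.7, 280.6]]
191 [69, 65, 65, 60, 57, 59, 63, 61, 61, 60, 61, 63, 52, 62, 127, 196, 233, 243, 243, 245, 249, 249, 250, 255, 256, 255, 252, 252, 252, 255, 252, 252, 255, 254, 255, 255, 255, 252, 252, 255, 249, 252, 250, 249, 252, 252, 252, 255, 252, 252, 253, 252, 255, 254, 253, 255, 254, 255, 248, 239, 272, 404, 542, 585, 576, 558, 552, 551, 551, 551, 553, 553, 553, 552, 552]
```

The head is still at y ≈ -0.088. I'll continue.

Emit:
{"api": "move_arm", "payload": {"motion": "0.56 0 -0.09 0 0; 0.54 0 -0.18 0 0; 0.52 0 -0.28 0 0; 0.5 0 -0.37 0 0; 0.48 0 -0.46 0 0"}}

```text
time_s: 11.9
ee_pos: [0.5051, -0.0902, 0.1455]
eef_rot: [0.995, -0.095, 0.0, 0.0]
wrist_force: [-1.7, -3.9, 5.5]
gripper_width: 0.0443
grasp_force: 11.9
```

```bash
python3 k.py
```

```text
pos [ 0.5051 -0.0902  0.1455] yaw -100.91 t 11.9 F [-1.7 -3.9  5.5] w 0.0443 g 11.9
[0.09 1.49 0.05]
hand -0.0985 yf if pad on head -0.0883 far pad rel -0.0321
[[215.0, 280.6], [238.4, 280.6], [261.7, 280.6]]
200 [75, 73, 62, 70, 67, 56, 57, 60, 55, 56, 64, 59, 57, 62, 118, 191, 237, 246, 249, 251, 251, 255, 255, 258, 261, 257, 254, 256, 255, 256, 258, 256, 260, 261, 259, 260, 261, 258, 258, 258, 258, 255, 254, 255, 256, 256, 255, 258, 258, 258, 258, 255, 257, 258, 258, 258, 259, 257, 250, 245, 302, 432, 533, 564, 562, 560, 562, 560, 557, 559, 560, 560, 560, 560, 560]
```

Emit:
{"api": "move_arm", "payload": {"motion": "0.46 0 -0.09 0 0; 0.44 0 -0.18 0 0; 0.42 0 -0.28 0 0; 0.4 0 -0.37 0 0; 0.38 0 -0.46 0 0"}}

```text
time_s: 12.45
ee_pos: [0.506, -0.0855, 0.1452]
eef_rot: [0.995, -0.095, 0.0, -0.0]
wrist_force: [-0.5, 0.1, 0.4]
gripper_width: 0.0348
grasp_force: 0.1
```

```bash
python3 k.py
```

```text
pos [ 0.506  -0.0855  0.1452] yaw -100.92 t 12.45 F [-0.5  0.1  0.4] w 0.0348 g 0.1
[0.09 1.97 0.02]
hand -0.0937 yf if pad on head -0.0883 far pad rel -0.0225
[[224.3, 280.8], [247.7, 280.8], [271.1, 280.8]]
210 [71, 62, 73, 74, 70, 62, 59, 62, 65, 59, 55, 46, 111, 245, 340, 301, 248, 246, 251, 252, 257, 256, 261, 261, 261, 261, 258, 258, 258, 258, 261, 260, 261, 261, 259, 262, 261, 263, 261, 261, 259, 260, 257, 258, 256, 260, 261, 261, 261, 258, 258, 261, 261, 258, 262, 261, 260, 256, 247, 265, 385, 525, 570, 568, 569, 563, 512, 393, 283, 241, 233, 234, 233, 234, 233]
```

Emit:
{"api": "move_arm", "payload": {"motion": "0.36 0 -0.04 0 0; 0.34 0 -0.05 0 0; 0.3 0 -0.05 0 0; 0.3 0 -0.05 0 0; 0.3 0 -0.05 0 0", "force": 40}}

```text
time_s: 13.0
ee_pos: [0.5059, -0.0851, 0.1451]
eef_rot: [0.995, -0.095, -0.0, -0.0]
wrist_force: [1.4, 2.7, -3.1]
gripper_width: 0.0337
grasp_force: 40.0
```

```bash
python3 k.py
python3 - <<'E'
from h import *
w=cap('wrist');t=cap('top');b=cap('side')
print([ (ce.round(1),saw(onz(b,*ce,.101)).round(4)) for ce,st in blobs(b,(0,130,50),(8,255,255),(250,170,300,200),3)])
A=cv2.resize(w['frame'][180:320,150:350],(400,280));B=cv2.resize(b['frame'][80:230,150:310],(300,280),interpolation=cv2.INTER_CUBIC)
cv2.imwrite('pics/w8.png',np.hstack([A,B])[:,:,::-1])
E
```

```text
pos [ 0.5059 -0.0851  0.1451] yaw -100.92 t 13.0 F [ 1.4  2.7 -3.1] w 0.0337 g 40.0
[0.11 2.01 0.01]
hand -0.0933 yf if pad on head -0.0884 far pad rel -0.0216
[[225.0, 280.7], [248.5, 280.7], [271.9, 280.7]]
211 [71, 71, 68, 73, 70, 70, 76, 71, 70, 63, 61, 57, 55, 79, 155, 224, 246, 253, 254, 254, 255, 261, 261, 261, 260, 259, 258, 260, 260, 258, 260, 261, 261, 261, 262, 262, 259, 261, 261, 258, 257, 258, 258, 259, 258, 258, 261, 258, 261, 260, 259, 261, 258, 261, 261, 260, 261, 254, 248, 289, 417, 534, 573, 547, 464, 351, 292, 281, 275, 276, 276, 277, 275, 267]
[(array([272.2, 185.3]), array([-0.0834, -0.0886,  0.101 ]))]
```

View pics/w8.png

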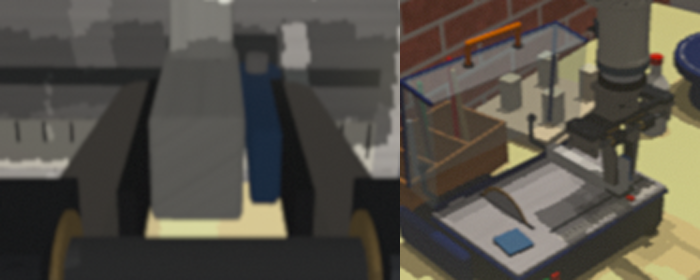

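The wrist view shows the lever upright at (262,135) against the head, with both pads closed at 33.7 mm and 40 N. The head is at -0.0884 against the marker at -0.0886, and the hood is open with its handle at (495,40). I'm handing in.

```bash
python3 -c "
from plant import manip
print(manip.job_done())"
```

```text
the job is handed in; nothing more can be done
None
```

I handed the job in at about 13 s of the 67 s; the hand-in call returned no verdict. By my last measurements the hood rests open on its stops and the fence pointer is within about 1 mm of the red marker. The cam lever is shut, and the gripper still holds the fence head at 40 N.

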